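Post a board book through the sprung flap of a drop box

TASK

Post the little board book into the drop box: press the sprung flap down with one finger, on the strip beside the ledge, and while that finger keeps the flap open push the book along the ledge and over its end with the other finger, so that it drops inside. Then take the hand away so that the flap shuts over it. Do not lift or pick up the book, and leave the mug, the tape dispenser and the paperbacks where they stand.

Things in the scene. Friction and masses are not known exactly. Their poses are not given: they have to be found in the camera images.
- dropbox: Drop box fixed to the table: clear tub 315 (its x) by 320 mm (its y), white top; place and yaw vary. Origin on the table; z up; x is the push direction, away from the robot. In its frame, mm: level ledge, top at z 190, over x -170 to 0, y -24 to 220; beyond it the opening, x 0 to 137, y -80 to 127; inner floor z 6. Walls x -170 and 145, y -100 and 220.
- sill (a point): Point on the edge where the ledge ends and the opening begins, level with the ledge's top (box x 0, y 38, z 190 mm).
- guide (a point): Middle of the top of the guide wall that parts the ledge from the flap's strip: 4 mm thick, box y -24 to -20, x -170 to 0, 26 mm high above the ledge. At the left side of the ledge there is a lip 8 mm high (y 141 to 145). Low end walls (x -170 to -165 and 140 to 145, y -80 to -24) are as high as the guide wall, z 216.
- hinge (a point): Point on the flap's hinge line, which runs along the box's x at y -80, z 241 mm, carried by a fixed ridge along the right side (y -100 to -80, top z 243).
- flap (a joint): Angle (rad) of the grey L-shaped flap, a 4 mm plate: 0 shut, grows as it is pressed down, stop 1.05. Spring-shut (0.24 Nm, +0.22 Nm/rad; flap 120 g). Shut, it slopes down to the left from the hinge at 0.244 rad. Panel: box x 4 to 134, 211 mm down the slope, covers the opening; a 26 mm skirt below its near edge stops the book until opened. The book passes freely from about 0.4.
- flap_strip (a point): On the top face of the flap's finger strip, mid-length; turns with it. The strip runs beside the ledge, right of the guide wall: box x -162 to 0, 2 to 54 mm down the slope. This point: box x -81, 40 mm down the slope; shut, it is at y -41, 41 mm above ledge level. A fingertip at y -42 lowered to 5-10 mm above ledge level (about 6 N) opens the flap to 0.5-0.7 and can slide along it.
- book: The board book, a rigid block 80 mm (its x) by 70 mm (its y) by 26 mm, 80 to 170 g, blue covers, lying flat on the ledge before the sill, roughly square to it (within 0.15 rad of the drop box's axes). Origin at the centre of its underside; x along the push.
- mug: White mug, 80 mm across and 95 mm high, on the table beside the box: leave alone. Origin at the centre of its underside.
- tape: Black tape dispenser, 120 by 50 mm, 76 mm high, on the table beside the box: leave alone. Origin at the centre of its underside.
- paperbacks: Two stacked paperbacks, 150 by 100 mm, 40 mm high, on the table: leave alone. Origin at the centre of their underside.
Mind the look-alikes: they are no part of the job. There is more than one size of the book; the one meant has the size given above.

How it is judged:
By the outcome, as a careful person would: the job done as asked, in the order asked, and still so for the second after the job is handed in, with the robot touching nothing.
It also fails if it takes over 42 s, if anything falls off the work surface, if the arm or the gripper's body presses on something with over 40 N, if the wrist force passes 120 N, or if a joint passes its speed limit or range.

ROBOT

A 7-joint arm with a two-finger parallel gripper is mounted at the origin on the work surface. World frame = base frame: x ahead of the robot, y to its left, z up, the work surface at z = 0. Lengths are in m, angles in rad, forces in N, time in s.
With the tool pointing down it reaches from about 0.425 to 0.875 m from the base axis. Payload 8.4 kg.
Tool frame: the origin (TCP) lies at the very end of the fingers, on their centre line; the grasp point (between the pads) lies 19 mm behind it (arm.grip_depth is the distance from the TCP to the grasp point, in m); z points along the fingers, x is the direction in which the jaws open and shut, and the axes are right-handed (so a half turn about z gives the same grasp; the last joint's range is limited). The gripper opens to 85 mm and grips with 20 to 120 N. Pads are 22 mm wide; open, the fingers measure 114 mm over their backs; the gripper's body (76 mm by 85 mm) begins 54 mm behind the grasp point. The pads swing forward as they close: fully open they stand 13 mm farther back than shut.
Start: joints at [-1.377, 0.333, 0.04, 1.465, -0.013, 1.343, -0.059], TCP at [0.188, 0.622, 0.199] pointing down, gripper open.
Joint ranges: [-2.58, 2.58], [-0.38, 2.09], [-1.3, 1.39], [0.25, 2.4], [-1.5, 4.64], [0.08, 2.09], [-2.65, 2.65]. Speed limits (rad/s): [2.22, 2.22, 2.79, 2.79, 3.14, 3.14, 3.14].

INTERFACE

Orientations are given as a unit quaternion [x, y, z, w].
In Python, from plant import arm gives the robot as it stands.
- The arm moves only by the tool drive_tool, never from a script. Its argument "increments" is a list of rows, each a list of 4 numbers: the shift along the tool's x, y, z in units of 50 mm (1.0 is 50 mm), then the turn about the tool's z in units of 10 degrees (1.0 is 10 degrees). A call has 1 to 8 rows; each row is the pose to reach, as a shift and turn from the pose commanded when the call began, along the tool's axes at that moment; what a row does not reach only later rows make up. A row lasts 1/8 s, in which the tool goes at most 62.5 mm and 10.7 degrees, less where a joint would pass 70% of its speed; a pose out of reach is approached as far as the arm can. A call with a gripper value outside its range is refused whole. "gripper" is the gripper command: -1 is fully open, 1 is shut, values between are in proportion, set as the call begins (left out, the last holds). The fingers move at their own pace and stop on an object; "force" is the grip in N (left out, the last holds). Time passes only in rows, so rows that repeat a pose let the fingers close. It gives the time, the measured TCP pose, the force and the opening at its end, in the units of the state.
- arm.observe(): the state, without advancing time (a new reading comes with each control period).
- arm.capture(name): name is "scene" or "top"; returns a dict with "image" (384x512x3 uint8, red, green, blue), "depth" (384x512 float32, m along the optical axis (not along the pixel's ray), 0 where there is no reading), "fx", "fy", "cx", "cy" (pixels), "k1" (the pictures are not rectified: a ray, as slopes to the right and down, at radius r is drawn at 1 + k1 r^2 times it, then the intrinsics apply), "position" and "orientation" of the camera in the world. Camera axes: x right, y down, z forward; pixel columns grow to the right and rows downward; lengths in m; the calibration is good to about 2 mm. A picture is of the moment at which its call begins.
- arm.job_done(): hands the job in, once; it reports no verdict.
The state is a dict: "clock": time; "joint_pos": joint angles; "joint_velocities": joint speeds; "joint_torque": joint torques, N m; "ee_pos": TCP position; "tcp_rot": TCP orientation; "contact_force": force on the tool from outside, world axes, zero at the start; "ft_torque": the same for the moment, N m; "width": finger opening in m.
Only numpy, scipy, OpenCV 4.12 (cv2) and the standard library are available. Lean on these libraries where they do the work, as an engineer would, in place of code of your own. Each camera call takes 0.05 s, during which the arm holds its last target. There are 200 camera calls.

## Working session

There is one attempt and no reset: what is moved stays moved. The work goes in short steps, Python scripts to look and compute and a tool call to move; the robot and the scene stay as the last step left them, time stands still between calls to the robot, and variables do not carry over. Pictures are saved under pics/ and viewed, about 8 in all and at most 12, crops included, and the job is handed in when it is done.

Besides the shell and the picture viewer there is one more tool, called after "Emit:" as name(argument=value, ...) on one line, values as JSON. drive_tool: Moves the arm, as the interface text tells. Its arguments: {"type":"object","properties":{"increments":{"type":"array"},"gripper":{"type":"number"},"force":{"type":"number"}},"required":["increments"]}

```bash
mkdir -p pics
cat > h.py <<'E'
import numpy as np, cv2
from plant import arm
from scipy.spatial.transform import Rotation as R
def cap(n):
    c=arm.capture(n); return c
def save(c,f,crop=None,s=1):
    im=c["image"][:,:,::-1]
    if crop: x0,y0,x1,y1=crop; im=im[y0:y1,x0:x1]
    cv2.imwrite("pics/"+f,cv2.resize(im,None,fx=s,fy=s,interpolation=cv2.INTER_CUBIC))
def rays(c,px):
    px=np.asarray(px,float).reshape(-1,1,2)
    d=np.stack([(px[:,0,0]-c["cx"])/c["fx"],(px[:,0,1]-c["cy"])/c["fy"]],1)
    u=d.copy()
    for _ in range(20): u=d/(1+c["k1"]*(u**2).sum(1,keepdims=True))
    return np.c_[u,np.ones(len(u))]
def plane(c,px,z):
    r=R.from_quat(c["orientation"]).apply(rays(c,px)); p=np.array(c["position"])
    return p+r*((z-p[2])/r[:,2])[:,None]
def bydepth(c,px):
    px=np.asarray(px).reshape(-1,2); dep=c["depth"][px[:,1].astype(int),px[:,0].astype(int)]
    return np.array(c["position"])+R.from_quat(c["orientation"]).apply(rays(c,px)*dep[:,None])
E
python3 - <<'E'
from h import *
a=cap("scene");b=cap("top")
im=np.hstack([a["image"],b["image"]])
for n,c in(("scene",a),("top",b)):
    save(c,n+"0.png",s=1.5); print(n,c["position"],c["orientation"],c["fx"],c["k1"])
print(arm.observe())
E
```

```text
scene [ 0.89612433 -0.65635977  1.24801887] [ 0.92217565  0.22898965 -0.08077651 -0.30104978] 476.6882831238091 -0.19374449236434604
top [0.42552498 0.02148876 1.63431956] [ 0.71181872 -0.70142937  0.01930063 -0.03063392] 471.42533040104325 0.02963167226354059
{'clock': 0.1, 'joint_pos': array([-1.3772011 ,  0.33384173,  0.03988354,  1.4661685 , -0.01343071,
        1.343284  , -0.05852129]), 'joint_velocities': array([ 0.00039539, -0.00279657, -0.00056064, -0.00158431, -0.00133244,
       -0.00019499,  0.0009802 ]), 'joint_torque': array([ 4.33853464e-03, -6.60001230e+01,  1.37045994e+00, -4.06471860e+01,
        1.70270138e-02,  8.94589088e-03, -2.99141959e-05]), 'ee_pos': array([0.18750143, 0.62190263, 0.19861641]), 'tcp_rot': array([ 8.02707917e-01,  5.96371935e-01, -5.54762703e-04,  4.55455218e-04]), 'contact_force': array([ 0.04357456, -0.71238347, -0.22054496]), 'ft_torque': array([0.03189655, 0.01591003, 0.01234614]), 'width': 0.08537724427943988}
```

View pics/scene0.png

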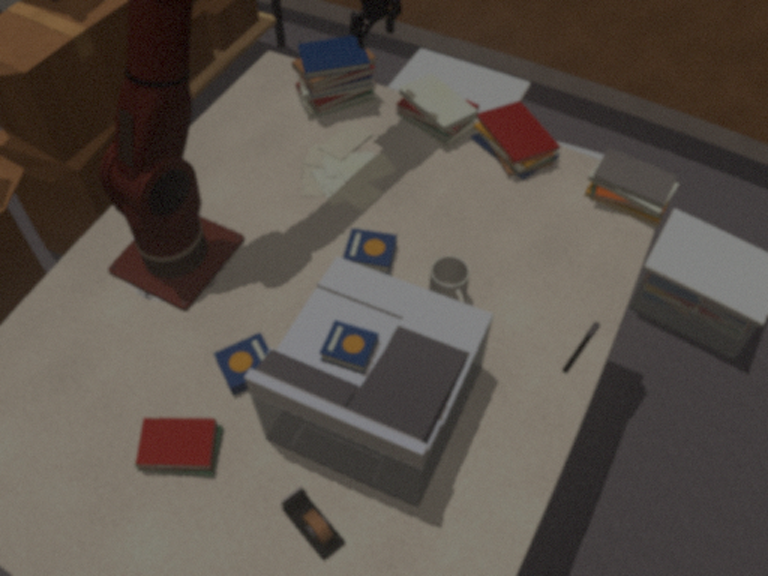

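View pics/top0.png

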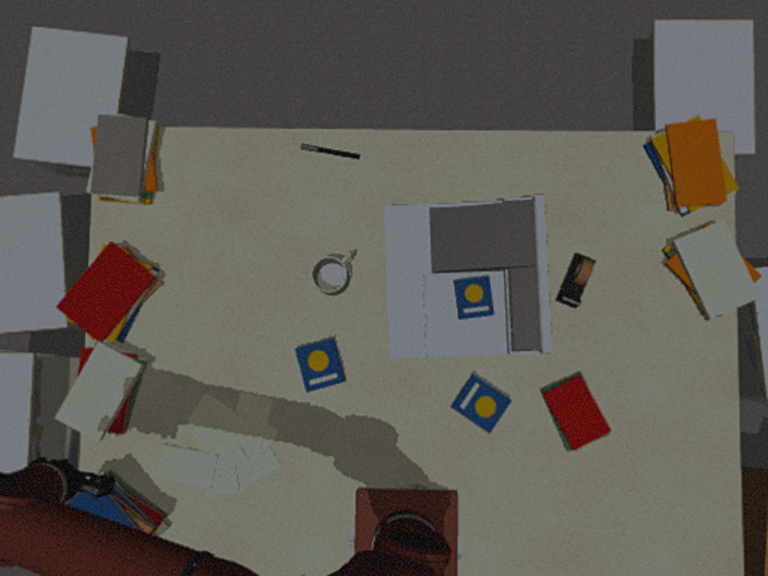

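The top view shows three blue books at (474,297) on the ledge, and at (320,363) and (480,402) on the table. The grey flap is at (482,238), its strip at (524,310), and the ridge on the right at (543,270). The book I want is the one on the ledge. Next I'll measure it and check it in a crop.

Run:
```python
from h import *
c=cap("top"); save(c,"crop1.png",(245,120,385,250),5)
H,W=c["depth"].shape
g=np.stack(np.meshgrid(np.arange(W),np.arange(H)),-1).reshape(-1,2)
P=bydepth(c,g).reshape(H,W,3); im=c["image"].astype(int)
hsv=cv2.cvtColor(c["image"],cv2.COLOR_RGB2HSV)
def rect(m,z,name):
    m=m.astype(np.uint8)
    n,l,s,_=cv2.connectedComponentsWithStats(m)
    for i in range(1,n):
        if s[i,4]<120: continue
        ct=max(cv2.findContours((l==i).astype(np.uint8),0,1)[0],key=cv2.contourArea)[:,0]
        zz=np.median(P[l==i][:,2]); q=plane(c,ct,z if z else zz)
        r=cv2.minAreaRect((q[:,:2]*1000).astype(np.float32))
        print(name,np.round(s[i]),"z %.3f"%zz,np.round(r[0]),np.round(r[1]),round(r[2],1))
blue=(hsv[...,0]>100)&(hsv[...,0]<130)&(hsv[...,1]>120)
rect(cv2.morphologyEx(blue.astype(np.uint8),cv2.MORPH_CLOSE,np.ones((13,13))),None,"blue")
roi=np.zeros((H,W),bool); roi[120:250,245:375]=1
ok=roi&(c["depth"]>0)
tall=ok&(P[...,2]>0.17)
rect(tall,0.19,"boxtop")
led=ok&(abs(P[...,2]-0.19)<0.012); rect(led,0.19,"ledge")
grey=roi&(hsv[...,2]<115)&(hsv[...,1]<50)&(P[...,2]>0.17); rect(grey,0.22,"grey")
# left edge and near edge fits
L=[];N=[];F=[];Rr=[]
for v in range(142,230,2):
    u=np.where(tall[v])[0]; L.append((u.min(),v)); Rr.append((u.max(),v))
for u in range(264,335,2):
    v=np.where(tall[:,u])[0]; N.append((u,v.max()))
for u in range(262,284,2):
    v=np.where(tall[:,u])[0]; F.append((u,v.min()))
for nm,q,z in(("left",L,.19),("right",Rr,.243),("near",N,.19),("far",F,.19)):
    p=plane(c,np.array(q)+0.0,z)[:,:2]; vx,vy,x,y=cv2.fitLine(p.astype(np.float32),cv2.DIST_HUBER,0,.01,.01).ravel()
    print(nm,np.degrees(np.arctan2(vy,vx)).round(2),x,y)
# ridge
rd=ok&(P[...,2]>0.232); rect(rd,.243,"ridge")
```

```text
blue [303 184  26  28 583] z 0.216 [ 536. -127.] [78. 68.] 7.6
blue [197 226  33  35 783] z 0.033 [393. 200.] [100.  90.] 16.0
blue [301 250  39  38 793] z 0.033 [ 313. -163.] [102.  87.] 56.5
blue [  45  316   57   36 1030] z 0.153 [114. 609.] [188.  82.] 71.9
boxtop [  256   130   112   109 10792] z 0.195 [ 582. -115.] [323. 330.] 2.8
ledge [ 256  134   83  105 5948] z 0.190 [576. -71.] [315. 242.] 2.8
grey [ 286  131   76  104 4215] z 0.224 [ 580. -148.] [311. 216.] 2.9
grey [335 180  12  56 142] z 0.208 [ 509. -192.] [164.  24.] 9.0
left 2.71 0.58725303 0.049013954
right 2.86 0.5763982 -0.2676578
near -87.13 0.41971672 -0.06672568
far -86.05 0.727936 0.0062274197
ridge [ 340  130   28  105 1836] z 0.239 [ 583. -233.] [309.  71.] 2.9
```

View pics/crop1.png

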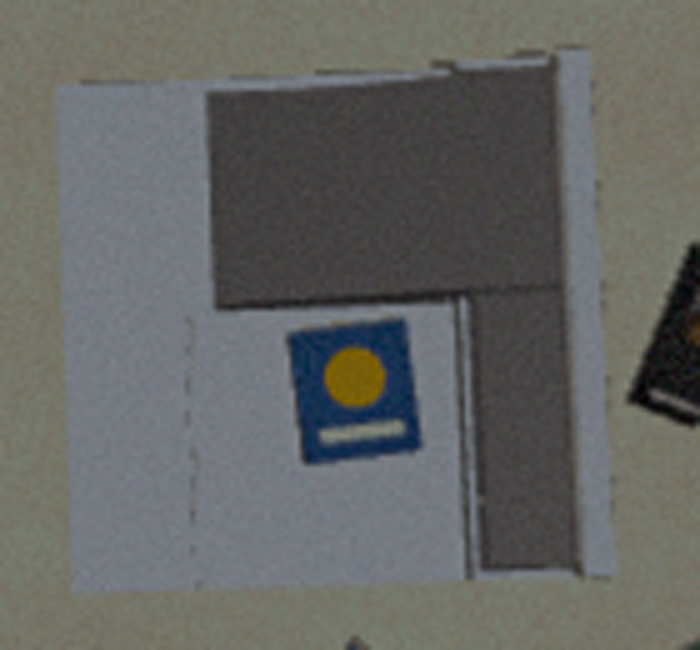

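The crop shows the 80x70 book (measured 78x68, top at z 0.216) on the ledge at crop pixel (355,390). The two table books are larger (about 100x90) and are decoys. The box's yaw is 0.049 rad, with its origin at about (0.593, -0.169). The book is at box (-55, 45) mm, turned about 5° anticlockwise. I'll put the gripper centre at box y≈2 with the jaws about 73 mm apart, which puts one finger at y≈-42 and the other at y≈46.

```bash
cat >> h.py <<'E'
O=np.array([.593,-.169]);yaw=.049
ex=np.array([np.cos(yaw),np.sin(yaw)]);ey=np.array([-ex[1],ex[0]])
def box(x,y): return O+x*ex+y*ey
def tobox(p): d=np.asarray(p)[:2]-O; return np.array([d@ex,d@ey])
def units(target,o=None):
    o=o or arm.observe(); r=R.from_quat(o["tcp_rot"]); t=r.as_matrix()[:,0]
    a=np.degrees(np.arctan2(t[1],t[0])); w=-(np.degrees(yaw)+90-a)/10
    return np.round(np.r_[r.inv().apply(np.array(target)-o["ee_pos"])/.05,w],2)
E
python3 - <<'E'
from h import *
p=box(-.13,.002);print(p)
for t in([.25,.62,.33],[.42,.40,.33],[.46,.25,.33],[*p,.33]): print(units(t))
E
```

```text
[ 0.46305807 -0.17336985]
[ 0.32  1.21 -2.63 -1.96]
[-2.91  5.73 -2.62 -1.96]
[-5.55  7.37 -2.62 -1.96]
[-13.64   9.87  -2.61  -1.96]
```

Emit:
drive_tool(increments=[[0,0.5,-1,0],[-0.3,1.5,-1.8,-0.3],[-1,2.7,-2.6,-0.7],[-1.9,3.7,-2.6,-1],[-2.5,4.7,-2.6,-1.4],[-3.2,5.7,-2.6,-1.7],[-4.2,6.4,-2.6,-1.96],[-5.2,7.1,-2.6,-1.96]], gripper=-0.73, force=60)

```text
clock: 1.15
ee_pos: [0.4488, 0.2813, 0.3291]
tcp_rot: [0.689, 0.724, -0.0, -0.0]
contact_force: [0.2, -0.6, -0.3]
width: 0.0737
```

Run:
```python
from h import *
print(units([*box(-.13,.002),.33]),arm.observe()["width"])
```

```text
[-9.1  -0.16 -0.02  0.  ] 0.07369453083705485
```

Emit:
drive_tool(increments=[[-1.2,0,0,0],[-2.4,0,0,0],[-3.6,0,0,0],[-4.8,0,0,0],[-6,0,0,0],[-7.2,-0.1,0,0],[-8.4,-0.1,0,0],[-9.1,-0.16,0,0]])

```text
clock: 2.15
ee_pos: [0.4617, -0.1747, 0.3296]
tcp_rot: [0.691, 0.723, 0.0, 0.0]
contact_force: [0.1, -0.1, -0.4]
width: 0.0738
```

Emit:
drive_tool(increments=[[0,0,0.5,0],[0,0,1.0,0],[0,0,1.2,0],[0,0,1.2,0],[0,0,1.2,0]])

```text
clock: 2.78
ee_pos: [0.463, -0.1714, 0.2703]
tcp_rot: [0.689, 0.724, 0.0, 0.0]
contact_force: [-0.3, -0.6, -0.5]
width: 0.0734
```

Run:
```python
from h import *
print(units([*box(-.13,.002),.27]),arm.observe())
a=cap("scene");save(a,"s2.png",(150,150,350,330),4)
```

```text
[-0.04 -0.    0.01  0.  ] {'clock': 2.775, 'joint_pos': array([-0.53200445, -0.06951553,  0.76948349,  1.7536914 ,  0.04861605,
        1.43689862,  1.85002733]), 'joint_velocities': array([-0.00012203, -0.0017304 , -0.00128357, -0.00323083, -0.00049468,
       -0.0041517 , -0.0002697 ]), 'joint_torque': array([-9.62308317e-03, -2.24267775e+01, -2.11206794e+00, -4.07732606e+01,
        1.03887587e-02,  1.08023447e-03,  1.19399643e-03]), 'ee_pos': array([ 0.46296809, -0.17140065,  0.27033199]), 'tcp_rot': array([6.89426827e-01, 7.24355110e-01, 3.54060311e-04, 4.46587249e-04]), 'contact_force': array([-0.31373863, -0.62568559, -0.54905596]), 'ft_torque': array([-0.00472125, -0.04692365,  0.00309813]), 'width': 0.07340319785312444}
```

View pics/s2.png

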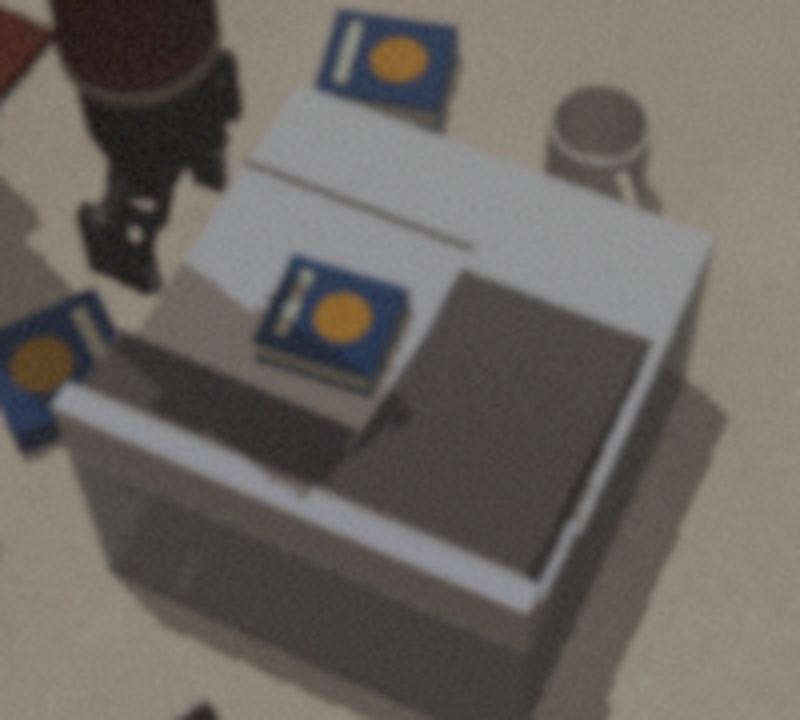

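The scene crop shows the gripper over the near end of the ledge. The strip finger's tip is at crop (135,285) and the ledge finger is behind it at (215,185). I'll use depth to find where the two tips are.

Run:
```python
from h import *
a=cap("scene");H,W=a["depth"].shape
g=np.stack(np.meshgrid(np.arange(W),np.arange(H)),-1).reshape(-1,2)
ok=a["depth"].ravel()>0
P=bydepth(a,g[ok]); B=np.array([tobox(p) for p in P])
m=(abs(B[:,0]+.13)<.05)&(abs(B[:,1])<.08)&(P[:,2]>.25)&(P[:,2]<.33)
im=a["image"].reshape(-1,3)[ok]
m&=im.max(1)<70
for z in np.arange(.25,.33,.008):
    k=m&(P[:,2]>=z)&(P[:,2]<z+.008)
    for s in(-1,1):
        q=B[k&(B[:,1]*s>0)]
        if len(q)>2: print(round(z,3),s,len(q),"x",np.percentile(q[:,0],[5,95]).round(3),"y",np.percentile(q[:,1],[5,95]).round(3))
```

```text
0.314 1 10 x [-0.138 -0.124] y [0.041 0.043]
0.322 -1 8 x [-0.128 -0.12 ] y [-0.045 -0.039]
0.322 1 14 x [-0.139 -0.119] y [0.041 0.043]
```

Emit:
drive_tool(increments=[[-0.04,0,0.3,0],[-0.04,0,0.6,0],[-0.04,0,0.7,0],[-0.04,0,0.7,0]])

```text
clock: 3.38
ee_pos: [0.4623, -0.1733, 0.2339]
tcp_rot: [0.689, 0.724, -0.0, -0.0]
contact_force: [0.4, 0.8, -0.3]
width: 0.0737
```

Emit:
drive_tool(increments=[[0,0,0.1,0],[0,0,0.2,0],[0,0,0.2,0]])

```text
clock: 3.75
ee_pos: [0.4624, -0.1733, 0.2241]
tcp_rot: [0.689, 0.724, -0.0, -0.0]
contact_force: [-0.0, 0.2, 0.1]
width: 0.0741
```

Emit:
drive_tool(increments=[[0,0,0.1,0],[0,0,0.2,0],[0,0,0.2,0]])

```text
clock: 4.12
ee_pos: [0.4623, -0.1733, 0.214]
tcp_rot: [0.689, 0.724, -0.0, -0.0]
contact_force: [0.6, -0.2, -0.2]
width: 0.0738
```

Emit:
drive_tool(increments=[[0,0,0.1,0],[0,0,0.2,0],[0,0,0.2,0]])

```text
clock: 4.5
ee_pos: [0.4623, -0.1733, 0.204]
tcp_rot: [0.689, 0.724, -0.0, -0.0]
contact_force: [-0.2, -0.3, 1.0]
width: 0.0737
```

Run:
```python
from h import *
o=arm.observe();print(o["ee_pos"],tobox(o["ee_pos"]),o["contact_force"],o["ft_torque"])
a=cap("scene");save(a,"s3.png",(150,150,350,330),4)
```

```text
[ 0.46234364 -0.17331718  0.20396613] [-0.130711   0.0020876] [-0.22050159 -0.32039314  1.00712402] [ 0.02567453 -0.0236377  -0.04408884]
```

View pics/s3.png

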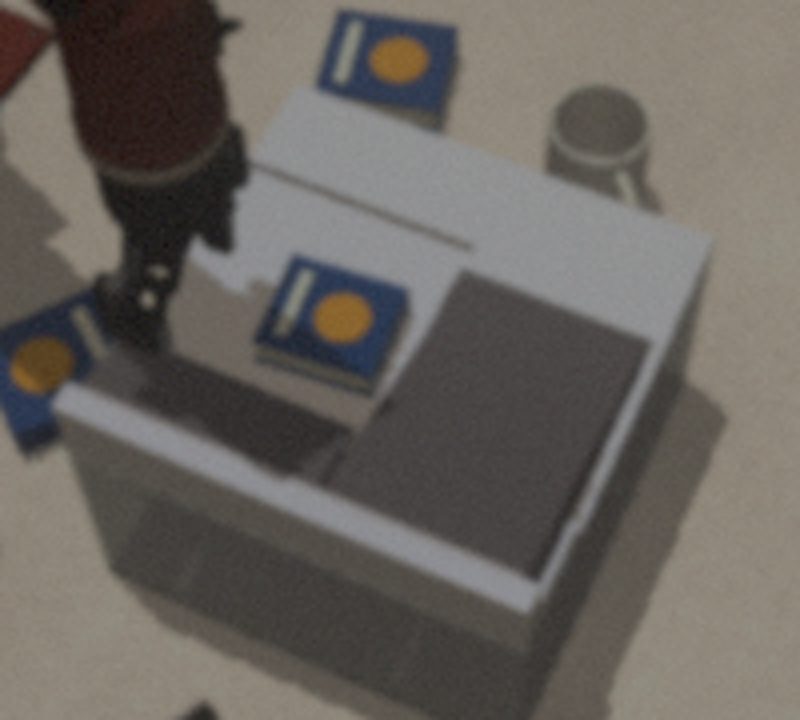

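The flap still looks shut with the TCP at 0.204. The finger's tip is at crop (145,345), just over the near end of the strip. I'll measure the tip's height from depth.

Run:
```python
from h import *
for n in("scene","top"):
    a=cap(n);H,W=a["depth"].shape
    if n=="scene":
        for v in range(208,244,3):
            px=[(u,v) for u in range(176,196,3)]
            p=bydepth(a,px); print(v,[tuple(np.round(np.r_[tobox(q),q[2]]*1000).astype(int)) for q in p])
    else:
        g=np.stack(np.meshgrid(np.arange(W),np.arange(H)),-1).reshape(-1,2); P=bydepth(a,g); B=np.c_[(P[:,:2]-O)@np.c_[ex,ey],P[:,2]]
        for y in(-30,-40,-50,-60):
            k=(abs(B[:,1]*1000-y)<4)&(B[:,0]>-.08)&(B[:,0]<-.02); print(y,np.median(B[k,2]))
```

```text
208 [(np.int64(-319), np.int64(149), np.int64(0)), (np.int64(-309), np.int64(152), np.int64(1)), (np.int64(-133), np.int64(-35), np.int64(363)), (np.int64(-125), np.int64(-34), np.int64(367)), (np.int64(-116), np.int64(-33), np.int64(371)), (np.int64(-111), np.int64(-30), np.int64(370)), (np.int64(-105), np.int64(-27), np.int64(370))]
211 [(np.int64(-315), np.int64(140), np.int64(-3)), (np.int64(-303), np.int64(141), np.int64(3)), (np.int64(-135), np.int64(-34), np.int64(348)), (np.int64(-126), np.int64(-35), np.int64(355)), (np.int64(-120), np.int64(-31), np.int64(354)), (np.int64(-119), np.int64(-22), np.int64(342)), (np.int64(-115), np.int64(-17), np.int64(337))]
214 [(np.int64(-305), np.int64(127), np.int64(4)), (np.int64(-297), np.int64(131), np.int64(3)), (np.int64(-132), np.int64(-40), np.int64(347)), (np.int64(-125), np.int64(-38), np.int64(348)), (np.int64(-119), np.int64(-35), np.int64(347)), (np.int64(-121), np.int64(-23), np.int64(330)), (np.int64(-112), np.int64(-22), np.int64(335))]
217 [(np.int64(-301), np.int64(119), np.int64(1)), (np.int64(-133), np.int64(-51), np.in
[... 2361 characters left out ...]
t64(-46), np.int64(231)), (np.int64(-149), np.int64(-42), np.int64(229)), (np.int64(-143), np.int64(-38), np.int64(227)), (np.int64(-123), np.int64(-50), np.int64(261)), (np.int64(-120), np.int64(-42), np.int64(250)), (np.int64(-127), np.int64(-24), np.int64(217))]
241 [(np.int64(-157), np.int64(-58), np.int64(232)), (np.int64(-151), np.int64(-54), np.int64(232)), (np.int64(-144), np.int64(-51), np.int64(232)), (np.int64(-138), np.int64(-47), np.int64(231)), (np.int64(-130), np.int64(-45), np.int64(232)), (np.int64(-123), np.int64(-41), np.int64(232)), (np.int64(-117), np.int64(-38), np.int64(231))]
-30 0.2268779843661859
-40 0.23199205190753014
-50 0.23283724188599364
-60 0.2356431213854595
```

The visible tip ends at about z 0.235, right at the strip surface (0.232). So the real fingertips sit roughly 25 mm above the nominal TCP when open. I'll keep going down in steps, watching the force.

Emit:
drive_tool(increments=[[0,0,0.1,0],[0,0,0.2,0],[0,0,0.2,0]])

```text
clock: 5.03
ee_pos: [0.4623, -0.1733, 0.1939]
tcp_rot: [0.689, 0.724, -0.0, -0.0]
contact_force: [-0.5, -0.4, 0.4]
width: 0.0741
```

```bash
cat > flap.py <<'E'
from h import *
a=cap("top");H,W=a["depth"].shape
g=np.stack(np.meshgrid(np.arange(W),np.arange(H)),-1).reshape(-1,2);g=g[a["depth"].ravel()>0]; P=bydepth(a,g); B=np.c_[(P[:,:2]-O)@np.c_[ex,ey],P[:,2]]
k=(B[:,0]>.02)&(B[:,0]<.12)&(B[:,1]>-.06)&(B[:,1]<-.01)
s=np.polyfit(B[k,1],B[k,2],1);print("flap angle",-np.arctan(s[0])-.244,"z@-42",np.polyval(s,-.042))
hsv=cv2.cvtColor(a["image"],cv2.COLOR_RGB2HSV)[g[:,1],g[:,0]]
k=(hsv[:,0]>100)&(hsv[:,0]<130)&(hsv[:,1]>120)&(abs(B[:,0])<.25)&(B[:,1]>-.1)&(B[:,1]<.22)&(B[:,2]>.01)&(B[:,0]>-.17)
print("book px",k.sum(),np.median(B[k],0) if k.any() else "")
o=arm.observe();print("tcp",tobox(o["ee_pos"]),o["ee_pos"][2],o["contact_force"])
E
python3 flap.py
```

```text
flap angle -0.11981783485367564 z@-42 0.2217458773405093
book px 376 [-0.0561605   0.04716285  0.21557419]
tcp [-0.13063211  0.00203423] 0.194174714325613 [-0.07109097 -0.17934578  0.06822052]
```

Emit:
drive_tool(increments=[[0,0,0.1,0],[0,0,0.2,0],[0,0,0.2,0]])

```text
clock: 5.45
ee_pos: [0.4629, -0.1736, 0.1845]
tcp_rot: [0.69, 0.724, 0.0, 0.0]
contact_force: [-0.4, -1.2, 3.7]
width: 0.0737
```

```bash
python3 flap.py
python3 - <<'E'
from h import *
a=cap("scene");save(a,"s4.png",(150,170,310,290),5)
E
```

```text
flap angle 0.0786352347143146 z@-42 0.2190224406678193
book px 381 [-0.05571171  0.04804628  0.21545953]
tcp [-0.13017917  0.00190519] 0.18461197725179282 [ 0.4503935  -0.30780067  5.06508526]
```

View pics/s4.png

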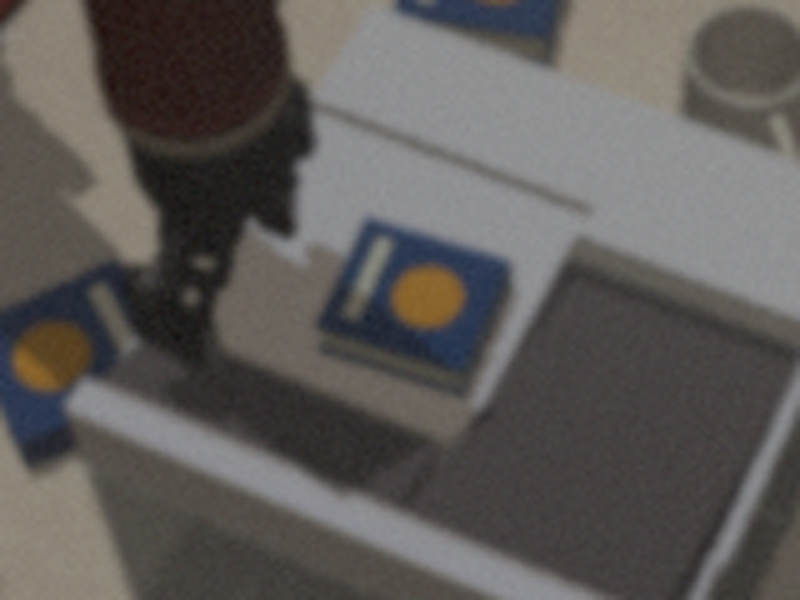

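The flap has begun to open: the gap along its left edge shows at (650,260), and the force is about 5 N. The tips are therefore about 42 mm above the TCP. I'll go on down while checking the force and both tips.

Emit:
drive_tool(increments=[[0,0,0.1,0],[0,0,0.2,0],[0,0,0.25,0],[0,0,0.25,0]])

```text
clock: 6.05
ee_pos: [0.4629, -0.1733, 0.1721]
tcp_rot: [0.689, 0.724, 0.0, 0.0]
contact_force: [-0.1, -0.2, 3.7]
width: 0.0742
```

```bash
python3 flap.py
python3 - <<'E'
from h import *
a=cap("scene");save(a,"s5.png",(150,170,310,290),5)
for v in range(206,252,4):
    p=bydepth(a,[(u,v) for u in range(180,215,5)]); print(v,*[tuple(int(x) for x in np.round(np.r_[tobox(q),q[2]]*1000)) for q in p])
E
```

```text
flap angle 0.30362071812942437 z@-42 0.2116172294138132
book px 371 [-0.05544362  0.05079418  0.21527314]
tcp [-0.13016536  0.00217908] 0.17219946465573432 [0.12330314 0.79855842 5.32536527]
206 (-137, -35, 368) (-122, -36, 379) (-113, -29, 375) (-103, -24, 375) (-96, -15, 367) (-93, -1, 350) (-147, 94, 190)
210 (-141, -33, 347) (-126, -34, 358) (-113, -32, 364) (-104, -26, 361) (-97, -16, 352) (-94, -2, 335) (-141, 83, 190)
214 (-295, 134, 0) (-127, -35, 343) (-116, -32, 345) (-106, -27, 344) (-98, -18, 338) (-128, 40, 239) (-135, 71, 191)
218 (-288, 121, 1) (-131, -34, 322) (-120, -30, 324) (-116, -17, 308) (-152, 48, 192) (-128, 38, 222) (-129, 61, 189)
222 (-279, 107, 3) (-129, -41, 315) (-119, -35, 314) (-114, -23, 299) (-147, 38, 191) (-136, 45, 187) (-126, 53, 182)
226 (-133, -55, 316) (-126, -47, 309) (-129, -26, 275) (-113, -27, 288) (-141, 27, 190) (-129, 33, 189) (-118, 39, 189)
230 (-127, -65, 317) (-117, -60, 316) (-121, -38, 281) (-146, 9, 193) (-134, 15, 193) (-123, 21, 191) (-111, 27, 192)
234 (-132, -64, 293) (-119, -62, 300) (-121, -42, 268) (-141, 0, 190) (-129, 6, 190) (-118, 12, 189) (-105, 15, 193)
238 (-137, -62, 268) (-120, -64, 285) (-118, -48, 261) (-124, -24, 220) (-123, -5, 190) (-112, 1, 191) (-100, 6, 191)
242 (-152, -50, 219) (-120, -67, 270) (-123, -46, 235) (-125, -26, 202) (-110, -25, 211) (-96, -23, 219) (-95, -4, 189)
246 (-143, -63, 227) (-134, -56, 222) (-124, -49, 220) (-115, -41, 213) (-113, -24, 188) (-96, -25, 202) (-80, -26, 216)
250 (-134, -77, 237) (-125, -69, 230) (-115, -63, 228) (-106, -55, 223) (-96, -48, 219) (-88, -38, 209) (-82, -27, 195)
```

View pics/s5.png

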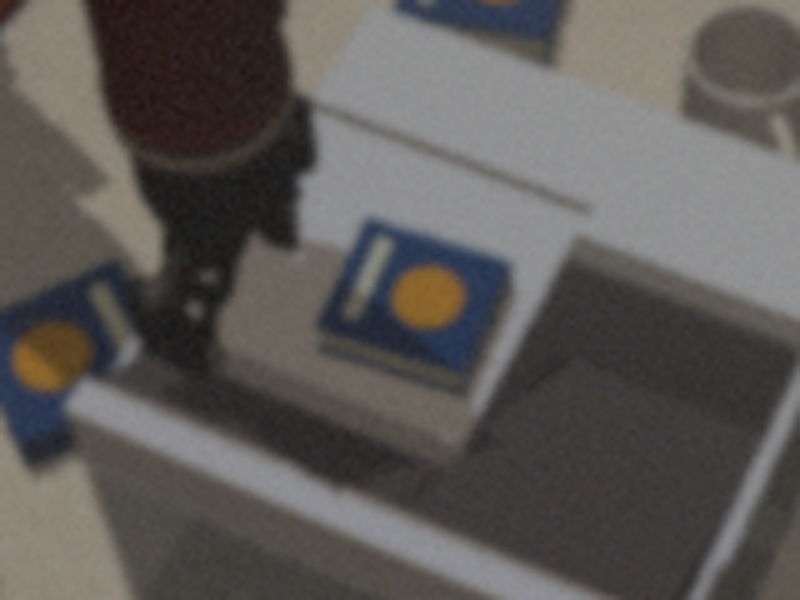

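The flap is about 0.35 open, with a clear gap at (560,330). The ledge finger is at (280,240), its tip at roughly z 0.21. I'll go down about 12 mm more.

Emit:
drive_tool(increments=[[0,0,0.1,0],[0,0,0.2,0],[0,0,0.24,0],[0,0,0.24,0]])

```text
clock: 6.65
ee_pos: [0.4629, -0.173, 0.1601]
tcp_rot: [0.689, 0.724, 0.0, 0.0]
contact_force: [0.1, 1.0, 5.8]
width: 0.0738
```

```bash
python3 flap.py
python3 - <<'E'
from h import *
a=cap("scene")
for v in range(212,228,2):
    p=bydepth(a,[(u,v) for u in range(200,217,3)]); print(v,*[tuple(int(x) for x in np.round(np.r_[tobox(q),q[2]]*1000)) for q in p])
E
```

```text
flap angle 0.49143891570767484 z@-42 0.20380656506882855
book px 376 [-0.05518994  0.04759375  0.21569839]
tcp [-0.13015158  0.00244439] 0.16013752538639292 [-0.79684621  1.88869135  5.74317914]
212 (-97, -19, 348) (-96, -9, 336) (-93, -1, 326) (-118, 44, 248) (-132, 78, 193) (-126, 83, 189)
214 (-98, -18, 338) (-95, -11, 330) (-125, 40, 239) (-118, 44, 240) (-129, 72, 193) (-122, 76, 193)
216 (-98, -20, 333) (-133, 37, 229) (-125, 39, 233) (-119, 44, 229) (-127, 68, 190) (-119, 70, 193)
218 (-110, -6, 296) (-136, 39, 216) (-126, 39, 222) (-118, 41, 225) (-125, 64, 188) (-117, 66, 191)
220 (-149, 42, 193) (-136, 38, 207) (-129, 41, 208) (-118, 40, 217) (-121, 56, 192) (-114, 60, 191)
222 (-148, 39, 188) (-139, 41, 192) (-134, 46, 188) (-120, 40, 205) (-120, 54, 186) (-112, 56, 189)
224 (-144, 32, 191) (-138, 37, 188) (-129, 38, 192) (-122, 43, 190) (-116, 47, 189) (-108, 49, 191)
226 (-141, 27, 191) (-134, 31, 190) (-127, 35, 188) (-121, 38, 188) (-113, 41, 189) (-105, 43, 192)
```

Emit:
drive_tool(increments=[[0,0.1,0.06,0],[0,0.25,0.06,0],[0,0.4,0.06,0],[0,0.5,0.06,0],[0,0.6,0.06,0],[0,0.7,0.06,0],[0,0.8,0.06,0],[0,0.9,0.06,0]])

```text
clock: 7.75
ee_pos: [0.5062, -0.17, 0.1562]
tcp_rot: [0.689, 0.724, -0.001, -0.002]
contact_force: [-5.8, 4.3, 4.1]
width: 0.0743
```

```bash
python3 flap.py
python3 - <<'E'
from h import *
a=cap("scene");save(a,"s6.png",(150,170,310,290),5)
E
```

```text
flap angle 0.5569179414556427 z@-42 0.2007044779112422
book px 331 [-0.02674104  0.05103033  0.21562702]
tcp [-0.0859959   0.00332159] 0.15627804394606115 [-5.01277077  3.3133826   4.24866451]
```

View pics/s6.png

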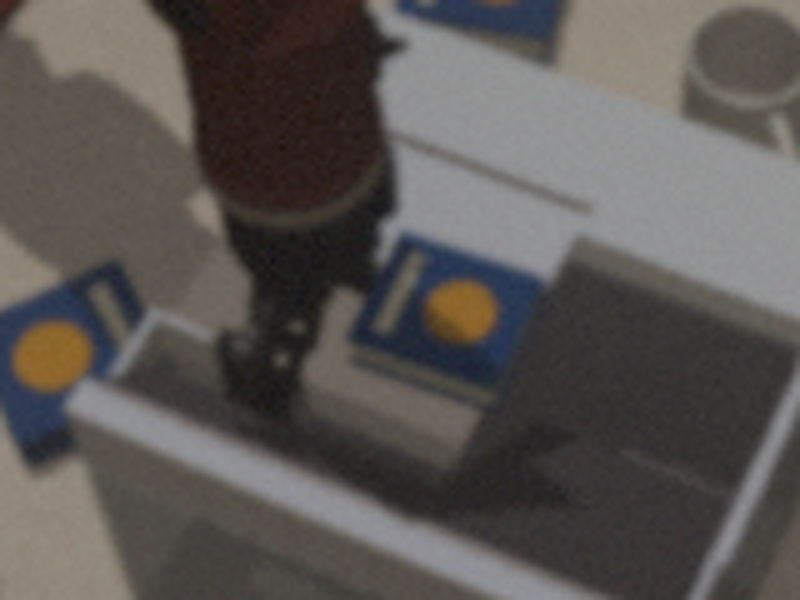

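The finger is behind the book at (370,290). The book is sliding over the sill at (500,390) and has straightened, and the flap is open at about 0.56. I'll keep pushing.

Emit:
drive_tool(increments=[[0,0.12,0,0],[0,0.24,0,0],[0,0.36,0,0],[0,0.48,0,0],[0,0.6,0,0],[0,0.72,0,0],[0,0.84,0,0],[0,0.96,0,0]])

```text
clock: 8.85
ee_pos: [0.5543, -0.1677, 0.1563]
tcp_rot: [0.689, 0.724, -0.0, -0.002]
contact_force: [-5.5, 4.6, 5.8]
width: 0.0738
```

```bash
python3 flap.py
python3 - <<'E'
from h import *
a=cap("scene");save(a,"s7.png",(150,170,310,290),5)
E
```

```text
flap angle 0.5588914948263615 z@-42 0.20090024131665093
book px 314 [0.02657309 0.05210258 0.21374288]
tcp [-0.03773012  0.0033678 ] 0.15632704064001063 [-4.15714698  4.34861401  4.34594756]
```

View pics/s7.png

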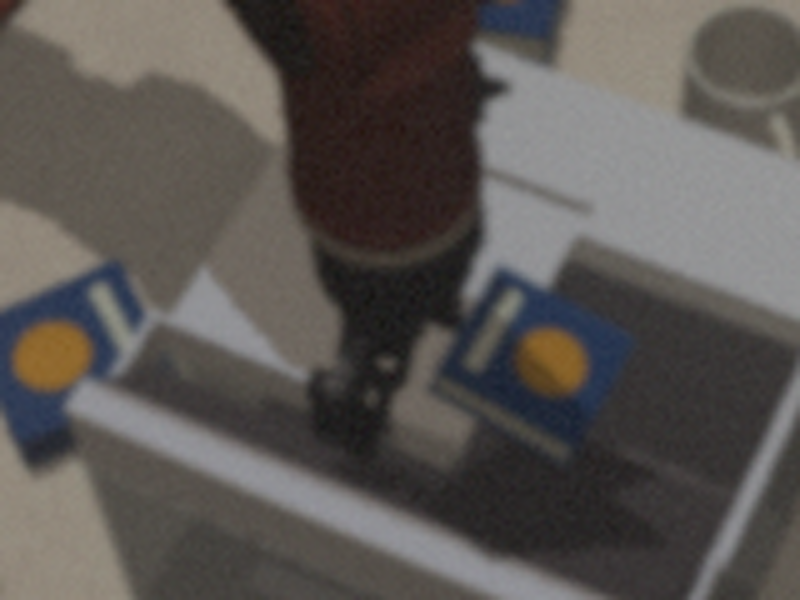

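The book is now tipping over the sill at (540,370), with its middle past the edge and the flap still held open. I'll push on to about box x +15.

Emit:
drive_tool(increments=[[0,0.12,0,0],[0,0.24,0,0],[0,0.36,0,0],[0,0.5,0,0],[0,0.65,0,0],[0,0.8,0,0],[0,0.95,0,0],[0,1.0,0,0]])

```text
clock: 9.95
ee_pos: [0.6057, -0.1658, 0.1567]
tcp_rot: [0.689, 0.724, -0.0, -0.0]
contact_force: [-4.2, 4.3, 3.1]
width: 0.0736
```

Emit:
drive_tool(increments=[[0,0,0,0],[0,0,0,0],[0,0,0,0],[0,0,0,0]])

```text
clock: 10.45
ee_pos: [0.6057, -0.1658, 0.157]
tcp_rot: [0.689, 0.725, 0.0, 0.0]
contact_force: [0.2, 5.4, 2.1]
width: 0.0737
```

```bash
python3 flap.py
python3 - <<'E'
from h import *
a=cap("scene");save(a,"s8.png",(150,170,310,310),5)
E
```

```text
flap angle -0.38243200463054294 z@-42 0.5825749091168759
book px 3 [0.00257153 0.07024719 0.28885678]
tcp [0.01283448 0.00265529] 0.1569650214819588 [-0.30455022  4.97013032  2.07128587]
```

View pics/s8.png

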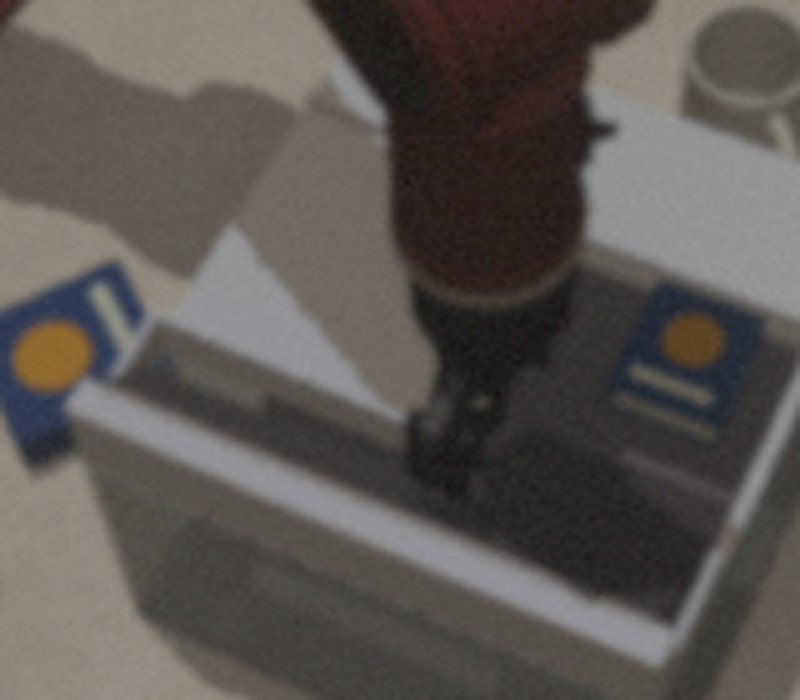

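The book is inside at (690,360), turned a quarter. I'll use depth to see whether it is clear of the flap's sweep.

Run:
```python
from h import *
a=cap("scene")
for v in range(226,262,4):
    p=bydepth(a,[(u,v) for u in range(264,308,6)]); print(v,*[tuple(int(x) for x in np.round(np.r_[tobox(q),q[2]]*1000)) for q in p])
```

```text
226 (51, 8, 349) (-18, 208, 10) (-1, 214, 12) (18, 214, 26) (67, 127, 185) (82, 131, 190) (97, 135, 194) (110, 143, 191)
230 (51, 9, 330) (-14, 199, 2) (4, 202, 10) (26, 196, 34) (41, 206, 30) (58, 212, 32) (100, 128, 187) (114, 135, 187)
234 (-25, 178, 4) (-9, 187, 1) (8, 193, 4) (31, 184, 32) (47, 191, 33) (63, 200, 32) (79, 206, 33) (95, 217, 28)
238 (-18, 163, 8) (-2, 172, 6) (20, 165, 32) (37, 170, 36) (53, 178, 34) (68, 188, 30) (85, 192, 35) (97, 217, 5)
242 (-12, 150, 8) (4, 159, 6) (24, 155, 27) (41, 162, 27) (58, 166, 34) (73, 175, 30) (86, 195, 9) (102, 204, 6)
246 (-6, 138, 7) (9, 146, 6) (29, 144, 25) (48, 145, 36) (63, 155, 31) (78, 163, 30) (91, 184, 5) (107, 192, 4)
250 (-2, 127, 4) (14, 136, 2) (34, 134, 20) (52, 134, 34) (68, 143, 30) (83, 152, 27) (96, 172, 5) (137, 78, 189)
254 (6, 111, 12) (19, 124, 0) (38, 127, 11) (53, 135, 9) (72, 133, 26) (89, 138, 31) (101, 160, 3) (279, -502, 1248)
258 (27, 63, 86) (27, 108, 9) (43, 115, 10) (58, 123, 9) (74, 130, 8) (90, 138, 7) (106, 146, 6) (145, 59, 184)
```

The book lies flat on the tub floor (top z about 32 mm) and clear of the flap. Now I'll withdraw upward, gently at first.

Emit:
drive_tool(increments=[[0,0,-0.1,0],[0,0,-0.25,0],[0,0,-0.4,0],[0,0,-0.6,0],[0,0,-0.9,0],[0,0,-1.4,0],[0,0,-2.2,0],[0,0,-3.2,0]])

```text
clock: 11.6
ee_pos: [0.6047, -0.1674, 0.3184]
tcp_rot: [0.69, 0.724, -0.001, 0.0]
contact_force: [1.7, -0.0, -0.8]
width: 0.0734
```

Emit:
drive_tool(increments=[[0,-0.4,-0.5,0],[0.5,-1,-0.6,0],[1.5,-1.5,-0.6,0],[2.5,-2,-0.6,0],[3.5,-2,-0.6,0],[4.5,-2,-0.6,0],[5.0,-2,-0.6,0],[5.0,-2,-0.6,0]])

```text
clock: 12.6
ee_pos: [0.4933, 0.0795, 0.3472]
tcp_rot: [0.689, 0.725, -0.0, 0.0]
contact_force: [0.1, -0.9, -0.1]
width: 0.0736
```

```bash
python3 flap.py
python3 - <<'E'
from h import *
a=cap("scene");save(a,"s9.png",(120,130,360,370),2.5)
E
```

```text
flap angle -0.10842982706522084 z@-42 0.2220292203959496
book px 0 
tcp [-0.08729014  0.25132722] 0.34731059749982823 [ 0.36951524 -0.88701053  0.35371378]
```

View pics/s9.png

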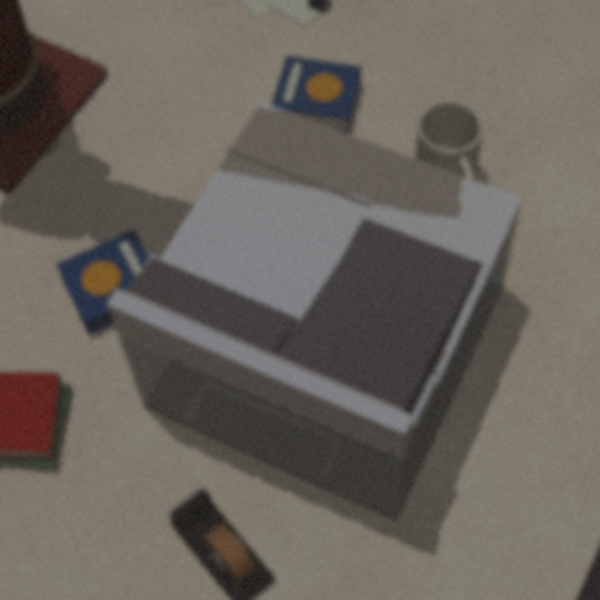

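The flap is shut at (385,310), the ledge is empty, and the mug, tape dispenser and decoy books stand where they were. The arm is clear, so I'll hand in.

```bash
python3 -c "
from plant import arm
print(arm.job_done())"
```

```text
the job is handed in; nothing more can be done
None
```

The board book is in the drop box, the flap has shut over it, and I handed the job in with the arm clear of everything at about 12.7 s of the 42 s allowed. One finger held the flap open at about 0.56 rad while the other pushed the book along the ledge and over the sill.

**Last checks:**
- **Book:** depth showed it lying flat on the tub floor, with its top at about z 32 mm, before I lifted the hand away.
- **Flap:** it looks shut in the final picture. The depth-based angle read -0.11 rad, close to its -0.12 reading just before the finger touched the flap. That estimate is biased when the flap is shut, so I relied on the picture.
- **Other objects:** the mug, tape dispenser and look-alike books appear unmoved. I checked these by eye and did not re-measure them. The paperbacks are only partly in that picture, but the arm never went near them.
- **Forces:** the readings I took stayed under about 9 N.

**Disagreement:** with the jaws 74 mm apart, the fingertips stood about 42 mm above the reported TCP, more than the description suggests. I set the pressing height from force and depth instead.

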